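# Stand the bench supplies in their fitted spill trays

### The arm

A 6-joint arm with a two-finger parallel gripper is mounted at the origin on a cart in front of the work surface, level with it; the furniture and walls round the work are solid. World frame = base frame: x ahead of the robot, y to its left, z up, the work surface at z = 0. Lengths are in m, angles in rad, forces in N, time in s.
With the tool pointing down it reaches from about 0.325 to 0.775 m from the base axis. Payload 5.5 kg.
Tool frame: the origin (TCP) lies midway between the tips of the shut fingers; the grasp point (between the pads) lies ctrl.pinch_z behind it (ctrl.pinch_z is the distance from the TCP to the grasp point, in m); z points along the fingers, y is the line along which they close (so a half turn about z gives the same grasp; the last joint's range is limited). The gripper opens to 85 mm and grips with 20 to 120 N. Pads are 22 mm wide; open, the fingers measure 114 mm over their backs; the gripper's body (76 mm by 85 mm) begins 54 mm behind the grasp point. The pads swing forward as they close: fully open they stand 13 mm farther back than shut.
Start: joints at [1.157, 0.091, 1.231, -0, 1.82, -0.057], TCP at [0.21, 0.562, 0.231] pointing down, gripper open.
Joint ranges: [-2.87, 2.87], [-0.86, 2.18], [0.17, 2.46], [-1.51, 4.65], [0.06, 2.69], [-2.65, 2.65]. Speed limits (rad/s): [2.57, 2.57, 3.01, 3.14, 3.14, 3.14].

### API

Orientations are given as a unit quaternion [x, y, z, w].
In Python, from bench import ctrl, capture gives the robot as it stands.
- The arm moves only by the tool pendant, called after ">>>" as name(argument=value, ...), one argument or row to a line, values as JSON. Schema: {"type":"object","properties":{"plan":{"type":"object","properties":{"tx":{"type":"array","items":{"type":"number"},"minItems":1,"maxItems":10},"ty":{"type":"array","items":{"type":"number"},"minItems":1,"maxItems":10},"tz":{"type":"array","items":{"type":"number"},"minItems":1,"maxItems":10},"yaw":{"type":"array","items":{"type":"number"},"minItems":1,"maxItems":10}},"additionalProperties":false,"required":["tx","ty","tz","yaw"]},"finger_gap":{"type":"number"},"only":{"type":"string"},"quiet":{"type":"boolean"},"lines":{"type":"string"}},"required":["plan"],"additionalProperties":false}. plan is an object with one list for each field, all of the same length, 1 to 10, a row being the entries at one place: tx, ty, tz (the shift in m), yaw (a turn about the tool's z in rad); each row shifts and turns the commanded pose from where the row before left it, along the tool's axes as they then stand; what a row does not reach is not made up. A row lasts 1/8 s, in which the tool goes at most 0.0625 m and 0.188 rad, less where a joint would pass 70% of its speed; a pose out of reach is approached as far as the arm can. finger_gap is the opening from 0.0 (shut) to 1.0 (fully open), set as the call begins (left out keeps the last). The fingers move at their own pace and stop on an object; the grip force is fixed at half the most. Time passes only in rows, so rows that do not move let the fingers close. The tool returns the time, the measured TCP pose, the force, the opening and the grip force at its end. only (a regular expression) keeps the lines of the reply that match it, lines (a string "A,B") keeps lines A to B, and quiet returns only ok. Input that does not fit is refused with a message, and nothing moves.
- ctrl.read_state(): the state, without advancing time (a new reading comes with each control period).
- capture(name): name is "scene" or "top"; returns a dict with "frame" (480x640x3 uint8, red, green, blue), "K" (3x3 intrinsics, pixels), "xyz" and "attitude" of the camera in the world. Camera axes: x right, y down, z forward; pixel columns grow to the right and rows downward; lengths in m; the calibration is good to about 2 mm. A picture is of the moment at which its call begins. There is no depth.
- ctrl.hand_in(): hands the job in; it is judged then, once.
The state is a dict: "clock": time; "joint_positions": joint angles; "dq": joint speeds; "joint_torque": joint torques, N m; "eef_pos": TCP position; "ee_rot": TCP orientation; "wrist_force": force on the tool from outside, world axes, zero at the start; "ft_torque": the same for the moment, N m; "grip_width": opening from 0.0 (shut) to 1.0 (fully open); "grip_force": force on a finger pad.
Only numpy, scipy, OpenCV 4.12 (cv2) and the standard library are available. Lean on these libraries where they do the work, as an engineer would, in place of code of your own. Each camera call takes 0.05 s, during which the arm holds its last target. There are 200 camera calls.

### The job

Tidy the front of the bench: stand the large amber bottle, the white-capped bottle, the small amber dropper bottle and the white carton each in the grey spill tray of its own size and shape (large, medium and small round trays for the bottles by their size, the long tray for the carton). Each ends upright and flat on its tray's floor; do not tip a bottle or the carton over, and leave the conical flask and the glass beaker standing where they are.

Things in the scene. Friction and masses are not known exactly. Their poses are not given: they have to be found in the camera images.
- amber: Large amber reagent bottle with a black cap, 150 mm tall. Body diameter 60 mm up to z = 109 mm, with a rounded shoulder; cap and neck, grippable diameter 39 mm from z = 109 to 147 mm. Mass 0.24 to 0.48 kg. Stands upright, origin at the centre of its underside, z up. Gripping it by the cap from above is easiest.
- white_bottle: Clear plastic bottle with a white label and cream-white cap, 128 mm tall. Body diameter 46 mm up to z = 90 mm; cap and neck, grippable diameter 31 mm from z = 90 to 125 mm. Mass about 0.1 kg. Stands upright, origin at the centre of its underside, z up. Gripping it by the cap from above is easiest.
- dropper_bottle: Small amber bottle with a black cap, 73 mm tall. Body diameter 33 mm up to z = 38 mm; cap and neck, grippable diameter 24 mm from z = 38 to 70 mm. Mass about 0.04 kg. Its underside is 1 mm below its origin. Stands upright, origin at the centre of its underside, z up. Gripping it by the cap from above is easiest.
- carton: White carton with a green band, a closed box 56 (x) x 110 (y) x 56 (z) mm, about 0.14 kg. Origin at the centre of its underside; its y axis is its long axis, so grip it across x. At the start its yaw is within 0.3 rad of zero.
- tray_large: Shallow round grey plastic spill tray, fixed to the worktop: 84 mm over its rim, inner diameter 76 mm, rim 13 mm above the worktop, inner floor 4 mm above the worktop. Origin at the centre of its underside. It belongs to the large amber bottle (60 mm).
- tray_medium: Shallow round grey plastic spill tray, fixed to the worktop: 70 mm over its rim, inner diameter 62 mm, rim 13 mm above the worktop, inner floor 4 mm above the worktop. Origin at the centre of its underside. It belongs to the white-capped bottle (46 mm).
- tray_small: Shallow round grey plastic spill tray, fixed to the worktop: 57 mm over its rim, inner diameter 49 mm, rim 13 mm above the worktop, inner floor 4 mm above the worktop. Origin at the centre of its underside. It belongs to the small dropper bottle (33 mm).
- tray_long: Shallow rectangular grey plastic spill tray, fixed to the worktop: 80 (x) x 134 (y) mm over its rim, inside 72 x 126 mm, rim 13 mm above the worktop, inner floor 4 mm above the worktop. Origin at the centre of its underside, y axis along its long side, yaw within 0.3 rad of zero. It belongs to the carton (either way round).
- flask: Bystander: conical glass flask with a red stopper, 65 mm diameter, 112 mm tall, loose. Origin at the centre of its underside. To be left alone.
- beaker: Bystander: empty glass beaker, 55 x 59 mm, 68 mm tall, loose. Origin at the centre of its underside. To be left alone.
Not all that is in view belongs to the job. What is shaped like the white_bottle but blue or pink is not meant. Leave any blue look-alike of the dropper_bottle alone.

How it is judged:
At the end, for the whole second after the job is handed in: Bottles within 11 mm of the centres of their own round trays, carton within 13 mm of the long tray's centre and 0.25 rad of its length; all on the tray floors (origin 1 to 8 mm above tray origin), upright within 0.1 rad, at rest; flask and beaker upright within 30 mm of their start (horizontal distance between amber and tray_large below 0.011 m and z of amber in the frame of tray_large between 0.001 and 0.008 m and angle between each of amber, white_bottle, dropper_bottle, carton, flask, beaker's own z axis and vertical below 0.1 rad and linear speed of each of amber, white_bottle, dropper_bottle, carton below 0.02 m/s and angular speed of each of amber, white_bottle, dropper_bottle, carton below 0.2 rad/s and horizontal distance between white_bottle and tray_medium below 0.011 m and z of white_bottle in the frame of tray_medium between 0.001 and 0.008 m and horizontal distance between dropper_bottle and tray_small below 0.011 m and z of dropper_bottle in the frame of tray_small between 0.001 and 0.008 m and horizontal distance between carton and tray_long below 0.013 m and z of carton in the frame of tray_long between 0.001 and 0.008 m and angle between the x axis of carton and the x axis of tray_long, either way round below 0.25 rad and distance of each of flask, beaker from where it was at the start of the episode below 0.03 m); the robot touches nothing.
It fails at once if a bottle or the carton is tipped over (angle between any of amber, white_bottle, dropper_bottle, carton's own z axis and vertical above 0.7 rad).
It fails at once if the flask or the beaker is knocked over or shoved away (angle between any of flask, beaker's own z axis and vertical above 0.5 rad or distance of any of flask, beaker from where it was at the start of the episode above 0.06 m).
It also fails if it takes over 112 s, if anything falls off the work surface, if the arm or the gripper's body presses on something with over 40 N, if the wrist force passes 120 N, or if a joint passes its speed limit or range.

## Working session

There is one attempt and no reset: what is moved stays moved. The work goes in short steps, Python scripts to look and compute and a tool call to move; the robot and the scene stay as the last step left them, time stands still between calls to the robot, and variables do not carry over. Pictures are saved under pics/ and viewed, at most 14 in all, crops included, and the job is handed in when it is done.

```bash
mkdir -p pics; ls
```

Run:
```python
from bench import ctrl,capture
import cv2
for n in("scene","top"):
    c=capture(n); cv2.imwrite(f"pics/{n}0.png",c["frame"][:,:,::-1]); print(n,c["K"],c["xyz"],c["attitude"])
print(ctrl.read_state(),ctrl.pinch_z)
```

```text
pics
scene [[511.67869264   0.         321.2907013 ]
 [  0.         511.67869264 230.91334444]
 [  0.           0.           1.        ]] [-0.42083654 -0.5830349   0.73032653] [ 0.77110868 -0.4269425   0.23506799 -0.40970055]
top [[534.13095389   0.         311.36770919]
 [  0.         534.13095389 239.51837611]
 [  0.           0.           1.        ]] [ 0.23533874 -0.01840075  1.30577712] [ 0.71397115 -0.69366704  0.07544285 -0.0581344 ]
{'clock': 0.1, 'joint_positions': array([ 1.15732362e+00,  9.18259931e-02,  1.23175328e+00,  1.42371615e-05,
        1.81978327e+00, -5.66816559e-02]), 'dq': array([ 5.92509157e-04, -2.86513719e-03, -2.99216980e-03, -7.13679282e-04,
       -9.06415103e-04, -2.32393867e-05]), 'joint_torque': array([ 2.05678109e-03, -4.60217857e+01, -4.19218755e+01, -6.56934731e-05,
        1.05517029e-02,  6.75572707e-06]), 'eef_pos': array([0.20945193, 0.56199834, 0.23024541]), 'ee_rot': array([ 1.77449004e-01,  9.84129599e-01, -8.58997119e-04, -2.12830145e-04]), 'wrist_force': array([ 0.48407512,  0.88927209, -0.01521485]), 'ft_torque': array([0.03356866, 0.01351101, 0.00212501]), 'grip_force': 0.0, 'grip_width': 1.0022121383265905} 0.0187
```

View pics/top0.png

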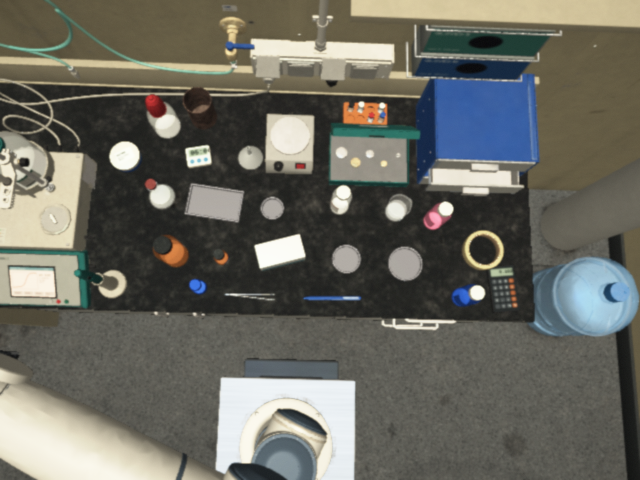

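View pics/scene0.png

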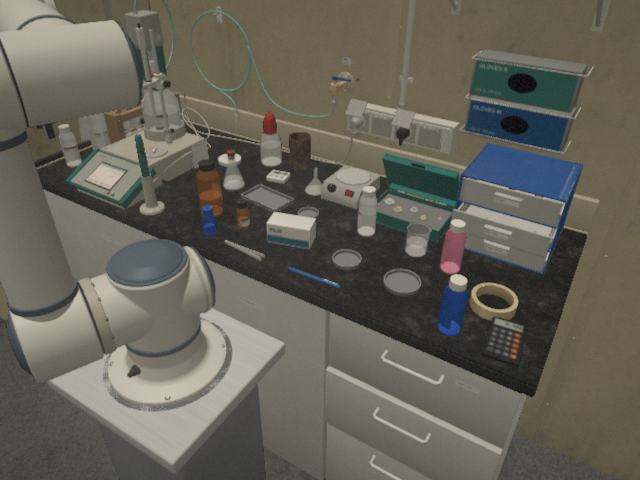

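The top view shows the long tray (214,203), small tray (272,208), medium tray (346,259) and large tray (405,264). It also shows amber (170,250), dropper (221,257), white bottle (341,200), carton (280,252), flask (160,194) and beaker (398,208). Next I'll zoom in for measurement.

Create h.py:
```python
import numpy as np, cv2
from scipy.spatial.transform import Rotation as R
from bench import ctrl,capture
def ray(c,uv,z):
    d=R.from_quat(c["attitude"]).apply(np.linalg.inv(c["K"])@[uv[0],uv[1],1]); p=np.array(c["xyz"])
    return (p+d*(z-p[2])/d[2])
def proj(c,P):
    q=R.from_quat(c["attitude"]).inv().apply(np.array(P)-c["xyz"]); u=c["K"]@q; return u[:2]/u[2]
```

Run:
```python
from h import *
c=capture("top"); f=c["frame"][:,:,::-1]
cv2.imwrite("pics/t1.png",cv2.resize(f[180:290,140:300],None,fx=5,fy=5,interpolation=cv2.INTER_CUBIC)[:600])
cv2.imwrite("pics/t2.png",cv2.resize(f[175:290,300:440],None,fx=5,fy=5,interpolation=cv2.INTER_CUBIC))
s=capture("scene")["frame"][:,:,::-1]
cv2.imwrite("pics/s1.png",cv2.resize(s[145:265,180:340],None,fx=5,fy=5,interpolation=cv2.INTER_CUBIC))
hsv=cv2.cvtColor(f,cv2.COLOR_BGR2HSV)
for u,v in [(214,203),(272,208),(346,259),(405,264),(170,250),(221,257),(341,200),(280,252),(398,208),(160,194)]: print(u,v,hsv[v,u],ray(c,(u,v),0.013).round(3))
```

```text
214 203 [ 20  17 176] [0.568 0.197 0.013]
272 208 [ 16  19 177] [0.56  0.053 0.013]
346 259 [ 18  17 178] [ 0.437 -0.133  0.013]
405 264 [ 16  16 171] [ 0.429 -0.278  0.013]
170 250 [ 11 169  86] [0.447 0.297 0.013]
221 257 [36 24 53] [0.433 0.172 0.013]
341 200 [ 25  27 214] [ 0.586 -0.118  0.013]
280 252 [ 30   5 252] [0.45  0.029 0.013]
398 208 [ 33  10 236] [ 0.571 -0.262  0.013]
160 194 [ 33  12 236] [0.587 0.332 0.013]
```

View pics/t1.png

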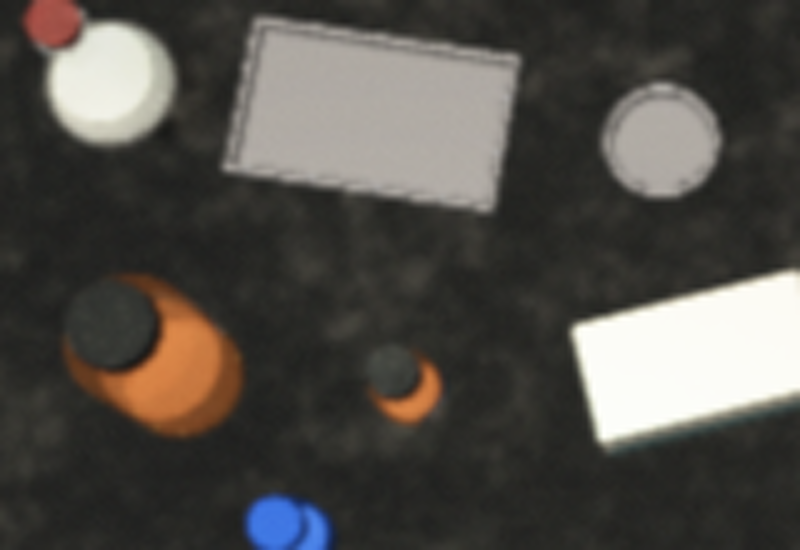

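View pics/t2.png

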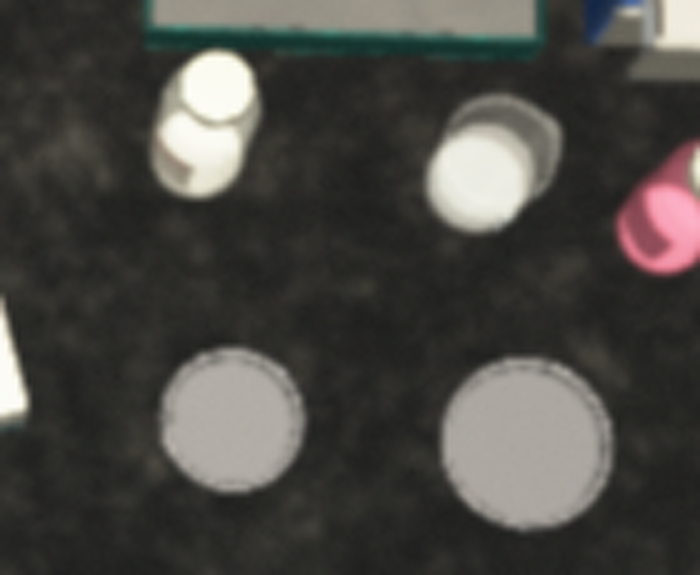

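View pics/s1.png

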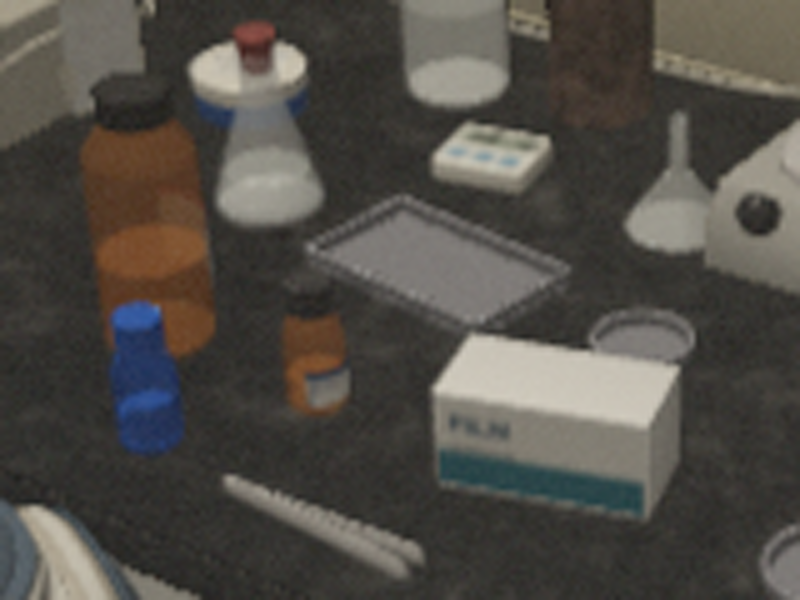

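In crop t1 the amber cap top is at about (113,324) and the dropper cap at (396,371). In crop t2 the white cap is at (218,86). The carton top and all four trays show clear outlines, so I'll convert these to positions.

Create m.py:
```python
from h import *
c=capture("top"); hsv=cv2.cvtColor(c["frame"],cv2.COLOR_RGB2HSV)
def blob(mask,u,v):
    n,l,s,ce=cv2.connectedComponentsWithStats(mask); i=l[v,u]
    m=(l==i).astype(np.uint8); k=cv2.findContours(m,cv2.RETR_EXTERNAL,cv2.CHAIN_APPROX_NONE)[0][0]
    return k,s[i][4]
def yawof(k,z):
    P=np.array([ray(c,p[0],z)[:2] for p in k],np.float32)*1000
    (x,y),(w,h),a=cv2.minAreaRect(P); 
    th=np.radians(a if h>w else a+90); th=(th+np.pi/2)%np.pi-np.pi/2
    return x,y,w,h,th
g=cv2.inRange(hsv,(0,0,100),(179,60,210))
for n,u,v in [("long",214,203),("small",272,208),("med",346,259),("large",405,264)]:
    k,a=blob(g,u,v)
    if n=="long": print(n,np.round(yawof(k,.013),3))
    else:
        P=np.array([ray(c,p[0],.013)[:2] for p in k],np.float32)*1000; print(n,np.round(cv2.fitEllipse(P)[:2],1))
w=cv2.inRange(hsv,(0,0,215),(179,40,255)); k,a=blob(w,280,252); print("carton",np.round(yawof(k,.056),3))
for n,x,y,z in [("amber",113,324,.15),("dropper",396,371,.072)]: print(n,ray(c,(140+x/5-.4,180+y/5-.4),z).round(4))
print("white",ray(c,(300+218/5-.4,175+86/5-.4),.128).round(4))
for n,x,y,z in [("amber base",188,388,.0),("amber shoulder",153,350,.09)]: print(n,ray(c,(140+x/5-.4,180+y/5-.4),z).round(4))
# cross-check with scene camera: cap tops
s=capture("scene")
for n,x,y,z in [("amber",132,87,.15),("dropper",308,284,.072)]: print("scene",n,ray(s,(180+x/5-.4,145+y/5-.4),z).round(4))
print("scene white",ray(s,(370,190),.128))
k=cv2.findContours
```

```bash
python3 m.py
```

```text
long [ 5.70361e+02  1.97795e+02  1.35574e+02  8.26550e+01 -1.24000e-01]
small [[561.   53.6]
 [ 55.4  56.2]]
med [[ 438.9 -132.9]
 [  68.    69.5]]
large [[ 431.5 -277.9]
 [  82.1   83.2]]
carton [4.45807e+02 2.87050e+01 5.53990e+01 1.09452e+02 2.81000e-01]
amber [0.436  0.2815 0.15  ]
dropper [0.4314 0.1691 0.072 ]
white [ 0.5747 -0.1143  0.128 ]
amber base [0.4313 0.2813 0.    ]
amber shoulder [0.4349 0.2779 0.09  ]
scene amber [0.4367 0.2829 0.15  ]
scene dropper [0.4311 0.1711 0.072 ]
scene white [ 0.57013195 -0.11941923  0.128     ]
```

>>> pendant(
  plan={"tx": [0,0,0,0,0,0,0,0],"ty": [0,0,0,0,0,0,0,0],"tz": [0,0,0,0,0,0,0,0],"yaw": [0.173,0.173,0.173,0.174,0.174,0.174,0.173,0]},
  finger_gap=1.0,
)

```text
clock: 1.3
eef_pos: [0.2095, 0.5622, 0.2312]
ee_rot: [0.707, 0.708, -0.0, 0.0]
wrist_force: [-0.2, 1.1, -0.6]
grip_width: 0.999
grip_force: 0.0
```

>>> pendant(
  plan={"tx": [-0.045,-0.05,-0.05,-0.05,-0.046,-0.04,0,0,0,0],"ty": [0,0,0.005,0.01,0.03,0.04,0.05,0.05,0.04,0],"tz": [0,0,0,0,0,0,0,0,0,0],"yaw": [0,0,0,0,0,0,0,0,0,0]},
  finger_gap=1.0,
)

```text
clock: 2.55
eef_pos: [0.4362, 0.2805, 0.2298]
ee_rot: [0.707, 0.707, -0.001, -0.0]
wrist_force: [-0.9, 0.4, 0.0]
grip_width: 1.002
grip_force: 0.0
```

>>> pendant(
  plan={"tx": [0,0,0,0,0],"ty": [-0.001,0,0,0,0],"tz": [0.04,0.04,0.03,0.01,0],"yaw": [0,0,0,0,0]},
  finger_gap=1.0,
)

```text
clock: 3.18
eef_pos: [0.4331, 0.2814, 0.1117]
ee_rot: [0.707, 0.708, -0.0, -0.0]
wrist_force: [0.5, -0.9, -0.3]
grip_width: 1.0
grip_force: 0.0
```

>>> pendant(
  plan={"tx": [0,0,0,0,0,0,0,0],"ty": [0,0,0,0,0,0,0,0],"tz": [0,0,0,0,0,0,0,0],"yaw": [0,0,0,0,0,0,0,0]},
  finger_gap=0.0,
)

```text
clock: 4.18
eef_pos: [0.4344, 0.2815, 0.1127]
ee_rot: [0.707, 0.707, 0.001, 0.0]
wrist_force: [1.0, -1.1, 5.1]
grip_width: 0.44
grip_force: 60.0
```

>>> pendant(
  plan={"tx": [0,0,0,0,0,0],"ty": [0,0,0,0,0,0],"tz": [-0.01,-0.02,-0.03,-0.03,-0.01,0],"yaw": [0,0,0,0,0,0]},
  finger_gap=0.0,
)

```text
clock: 4.92
eef_pos: [0.4337, 0.2813, 0.2118]
ee_rot: [0.707, 0.707, 0.0, 0.0]
wrist_force: [-0.9, 1.1, -2.6]
grip_width: 0.442
grip_force: 60.5
```

>>> pendant(
  plan={"tx": [-0.02,-0.04,-0.05,-0.05,-0.05,-0.05,-0.05,-0.05,-0.05,-0.05],"ty": [0,0,0,0,0,0,0,0,0,0],"tz": [0,0,0,0,0,0,0,0,0,0],"yaw": [0,0,0,0,0,0,0,0,0,0]},
  finger_gap=0.0,
)

```text
clock: 6.18
eef_pos: [0.432, -0.1808, 0.2098]
ee_rot: [0.707, 0.707, -0.0, -0.001]
wrist_force: [0.9, 0.3, -3.4]
grip_width: 0.441
grip_force: 60.7
```

>>> pendant(
  plan={"tx": [-0.05,-0.03,-0.02,0,0],"ty": [0,0,-0.002,0,0],"tz": [0,0,0,0,0],"yaw": [0,0,0,0,0]},
  finger_gap=0.0,
)

```text
clock: 6.8
eef_pos: [0.4314, -0.278, 0.211]
ee_rot: [0.707, 0.707, 0.0, -0.0]
wrist_force: [-0.7, -0.0, -2.3]
grip_width: 0.441
grip_force: 60.6
```

```bash
python3 - <<'E'
from h import *
c=capture("top"); f=c["frame"][:,:,::-1]; print(ctrl.read_state()["eef_pos"])
cv2.imwrite("pics/t3.png",cv2.resize(f[175:295,340:500],None,fx=4,fy=4,interpolation=cv2.INTER_CUBIC))
s=capture("scene"); f=s["frame"][:,:,::-1]
cv2.imwrite("pics/s3.png",cv2.resize(f[180:330,320:520],None,fx=4,fy=4,interpolation=cv2.INTER_CUBIC))
E
```

```text
[ 0.43160004 -0.27784145  0.21128731]
```

View pics/s3.png

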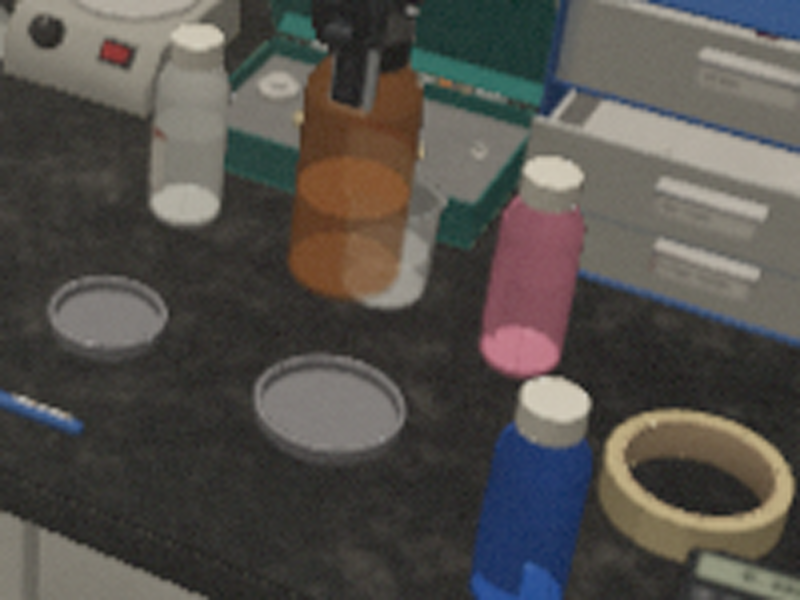

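The held amber bottle hangs upright. Its base ellipse is at about crop (343,263), and the large tray is at (329,402). I'll check where that puts the base in the world.

Run:
```python
from h import *
s=capture("scene")
P=lambda x,y,z:ray(s,(320+x/4-.4,180+y/4-.4),z).round(4)
print(P(345,262,.099),P(329,402,.013),P(108,312,.013))
```

```text
[ 0.4427 -0.2731  0.099 ] [ 0.4309 -0.2784  0.013 ] [ 0.4377 -0.1341  0.013 ]
```

>>> pendant(
  plan={"tx": [0,0,0,0,0,0],"ty": [0,0,0,0,0,0],"tz": [0.02,0.03,0.025,0.01,0.005,0],"yaw": [0,0,0,0,0,0]},
  finger_gap=0.0,
)

```text
clock: 7.7
eef_pos: [0.4318, -0.2788, 0.1217]
ee_rot: [0.707, 0.707, 0.0, 0.0]
wrist_force: [-0.5, 0.2, -1.6]
grip_width: 0.442
grip_force: 60.7
```

>>> pendant(
  plan={"tx": [0,0,0,0],"ty": [0,0,0,0],"tz": [0.002,0.002,0.001,0],"yaw": [0,0,0,0]},
  finger_gap=0.0,
)

```text
clock: 8.2
eef_pos: [0.4317, -0.2789, 0.1167]
ee_rot: [0.707, 0.707, 0.0, 0.0]
wrist_force: [0.0, 0.2, -2.4]
grip_width: 0.441
grip_force: 61.0
```

```bash
python3 - <<'E'
from h import *
s=capture("scene"); f=s["frame"][:,:,::-1]
cv2.imwrite("pics/s4.png",cv2.resize(f[220:310,360:450],None,fx=6,fy=6,interpolation=cv2.INTER_CUBIC))
E
```

```text
(no output)
```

View pics/s4.png

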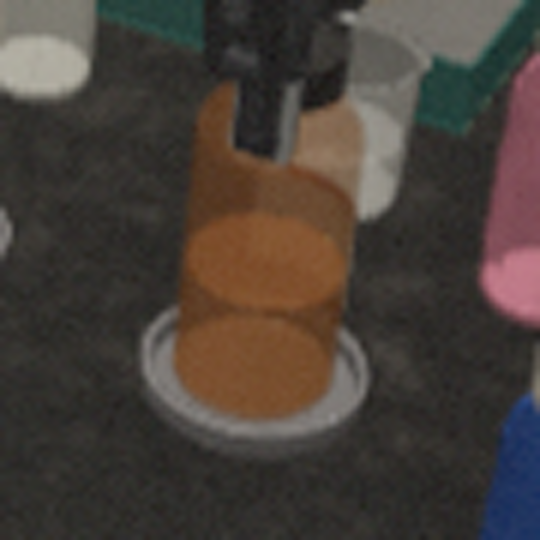

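The amber bottle sits well centred in the large tray: its base is at (254,368) and the tray at (256,372). I'll seat it, release and rise.

>>> pendant(
  plan={"tx": [0,0,0],"ty": [0,0,0],"tz": [0.001,0.0005,0],"yaw": [0,0,0]},
  finger_gap=0.0,
)

```text
clock: 8.62
eef_pos: [0.4318, -0.2791, 0.1165]
ee_rot: [0.707, 0.707, -0.0, 0.001]
wrist_force: [-0.5, 1.0, 5.7]
grip_width: 0.441
grip_force: 61.5
```

>>> pendant(
  plan={"tx": [0,0,0,0,0],"ty": [0,0,0,0,0],"tz": [0,0,0,0,0],"yaw": [0,0,0,0,0]},
  finger_gap=1.0,
)

```text
clock: 9.25
eef_pos: [0.4315, -0.2788, 0.1147]
ee_rot: [0.707, 0.707, -0.0, -0.0]
wrist_force: [0.2, -0.5, -0.5]
grip_width: 0.998
grip_force: 0.0
```

>>> pendant(
  plan={"tx": [0,0,0,0],"ty": [0,0,0,0],"tz": [-0.02,-0.04,-0.04,0],"yaw": [0,0,0,0]},
  finger_gap=1.0,
)

```text
clock: 9.75
eef_pos: [0.4329, -0.2798, 0.2209]
ee_rot: [0.707, 0.707, 0.001, 0.005]
wrist_force: [-0.8, 0.7, -0.3]
grip_width: 0.998
grip_force: 0.0
```

>>> pendant(
  plan={"tx": [0.02,0.03,0.04,0.04,0.025,0.01,0,0],"ty": [0.02,0.025,0.03,0.03,0.025,0.0125,0,0],"tz": [0,0,0,0,0,0,0,0],"yaw": [0,0,0,0,0,0,0,0]},
  finger_gap=1.0,
)

```text
clock: 10.75
eef_pos: [0.5735, -0.1149, 0.2149]
ee_rot: [0.708, 0.707, -0.0, 0.0]
wrist_force: [-0.5, 0.4, -0.2]
grip_width: 1.004
grip_force: 0.0
```

Run:
```python
from h import *
s=capture("scene"); print(ray(s,(320+198/4-.4,180+38/4-.4),.128),ctrl.read_state()["eef_pos"])
```

```text
[ 0.57295197 -0.11552335  0.128     ] [ 0.57342278 -0.11497736  0.21494469]
```

>>> pendant(
  plan={"tx": [0,0,0,0,0],"ty": [0,0,0,0,0],"tz": [0.03,0.045,0.035,0.015,0],"yaw": [0,0,0,0,0]},
  finger_gap=1.0,
)

```text
clock: 11.42
eef_pos: [0.5734, -0.1143, 0.0894]
ee_rot: [0.707, 0.707, -0.0, -0.001]
wrist_force: [-0.8, -0.6, 0.9]
grip_width: 0.997
grip_force: 0.0
```

>>> pendant(
  plan={"tx": [0,0,0,0,0,0,0,0],"ty": [0,0,0,0,0,0,0,0],"tz": [0,0,0,0,0,0,0,0],"yaw": [0,0,0,0,0,0,0,0]},
  finger_gap=0.0,
)

```text
clock: 12.42
eef_pos: [0.5748, -0.1139, 0.0911]
ee_rot: [0.707, 0.707, 0.001, 0.001]
wrist_force: [1.1, 0.4, 5.5]
grip_width: 0.352
grip_force: 59.4
```

>>> pendant(
  plan={"tx": [0,0,0,0,0,0],"ty": [0,0,0,0,0,0],"tz": [-0.01,-0.02,-0.03,-0.03,-0.01,0],"yaw": [0,0,0,0,0,0]},
  finger_gap=0.0,
)

```text
clock: 13.18
eef_pos: [0.5744, -0.1139, 0.1906]
ee_rot: [0.707, 0.707, 0.0, 0.001]
wrist_force: [0.2, 0.1, -2.7]
grip_width: 0.348
grip_force: 59.4
```

>>> pendant(
  plan={"tx": [-0.004,-0.005,-0.005,-0.005,0,0,0,0,0,0],"ty": [-0.02,-0.035,-0.04,-0.03,-0.0105,0,0,0,0,0],"tz": [0,0,0,0,0,0.03,0.04,0.015,0.004,0],"yaw": [0,0,0,0,0,0,0,0,0,0]},
  finger_gap=0.0,
)

```text
clock: 14.42
eef_pos: [0.4392, -0.1329, 0.1017]
ee_rot: [0.707, 0.707, 0.0, 0.001]
wrist_force: [-0.8, 0.0, -1.2]
grip_width: 0.349
grip_force: 59.8
```

Run:
```python
from h import *
s=capture("scene"); f=s["frame"][:,:,::-1]
cv2.imwrite("pics/s5.png",cv2.resize(f[210:290,300:420],None,fx=6,fy=6,interpolation=cv2.INTER_CUBIC))
```

```text
(no output)
```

View pics/s5.png

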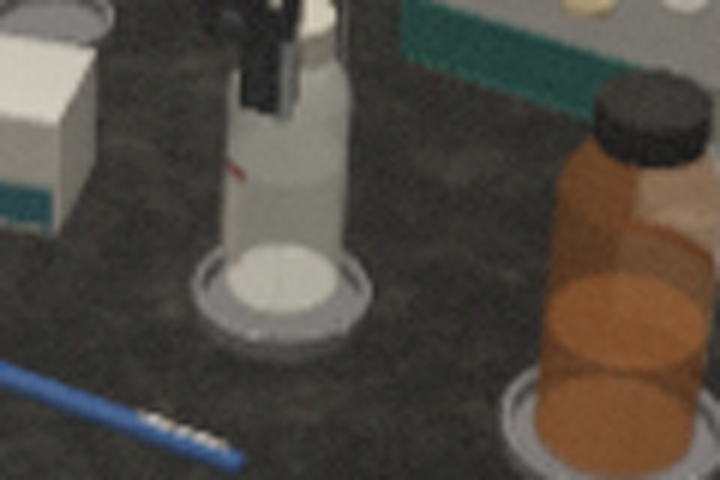

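The white bottle's base (284,279) is over the middle of the medium tray (282,288), just above the floor. I'll lower it and release.

>>> pendant(
  plan={"tx": [0,0,0,0],"ty": [0,0,0,0],"tz": [0.004,0.002,0.001,0],"yaw": [0,0,0,0]},
  finger_gap=0.0,
)

```text
clock: 14.98
eef_pos: [0.4389, -0.1329, 0.095]
ee_rot: [0.707, 0.707, 0.0, 0.001]
wrist_force: [-0.8, 1.3, 5.7]
grip_width: 0.347
grip_force: 60.6
```

>>> pendant(
  plan={"tx": [0,0,0,0,0],"ty": [0,0,0,0,0],"tz": [0,0,0,0,0],"yaw": [0,0,0,0,0]},
  finger_gap=1.0,
)

```text
clock: 15.6
eef_pos: [0.4385, -0.1328, 0.0937]
ee_rot: [0.707, 0.707, -0.0, -0.0]
wrist_force: [0.4, -0.5, 0.2]
grip_width: 1.0
grip_force: 0.0
```

>>> pendant(
  plan={"tx": [0,0,0,0,0,0],"ty": [0,0,0,0,0,0],"tz": [-0.02,-0.04,-0.04,-0.01,0,0],"yaw": [0,0,0,0,0,0]},
  finger_gap=1.0,
)

```text
clock: 16.35
eef_pos: [0.4381, -0.1326, 0.2022]
ee_rot: [0.707, 0.707, -0.001, -0.001]
wrist_force: [0.0, 0.0, 0.0]
grip_width: 1.0
grip_force: 0.0
```

>>> pendant(
  plan={"tx": [0.03,0.05,0.05,0.0313,0,0,0,0,0],"ty": [0,0.004,0.004,0,0,0,0,0,0],"tz": [0,0,0,0,0,0.05,0.05,0.04,0],"yaw": [0,0,0,0,-0.14,-0.141,0,0,0]},
  finger_gap=1.0,
)

```text
clock: 17.48
eef_pos: [0.4432, 0.0286, 0.0589]
ee_rot: [0.601, 0.799, -0.003, -0.004]
wrist_force: [-0.3, 0.5, 0.8]
grip_width: 0.999
grip_force: 0.0
```

>>> pendant(
  plan={"tx": [0,0,0,0],"ty": [0.001,0,0,0],"tz": [0.02,0.018,0.006,0],"yaw": [0,0,0,0]},
  finger_gap=1.0,
)

```text
clock: 17.98
eef_pos: [0.4475, 0.0288, 0.0199]
ee_rot: [0.601, 0.799, -0.0, -0.0]
wrist_force: [0.1, -0.8, 0.5]
grip_width: 0.998
grip_force: 0.0
```

>>> pendant(
  plan={"tx": [0,0,0,0,0,0,0],"ty": [0,0,0,0,0,0,0],"tz": [0,0,0,0,0,0,0],"yaw": [0,0,0,0,0,0,0]},
  finger_gap=0.0,
)

```text
clock: 18.85
eef_pos: [0.4482, 0.0288, 0.0209]
ee_rot: [0.601, 0.799, 0.001, 0.001]
wrist_force: [-0.9, -1.2, 5.7]
grip_width: 0.643
grip_force: 65.4
```

>>> pendant(
  plan={"tx": [0,0,0,0,0,0,0,0,0,0],"ty": [0,0,0,0,0,0,0,0,0,0],"tz": [-0.01,-0.03,-0.04,-0.03,-0.01,0,0,0,0,0],"yaw": [0,0,0,0,0,0.135,0.135,0.135,0,0]},
  finger_gap=0.0,
)

```text
clock: 20.1
eef_pos: [0.4472, 0.0288, 0.139]
ee_rot: [0.749, 0.663, -0.001, -0.0]
wrist_force: [0.0, -0.3, -0.8]
grip_width: 0.644
grip_force: 64.7
```

>>> pendant(
  plan={"tx": [0.02,0.04,0.04,0.04,0.03,0.013,0,0],"ty": [0.012,0.022,0.022,0.022,0.0156,0.008,0,0],"tz": [0,0,0,0,0,0,0,0],"yaw": [0,0,0,0,0,0,0,0]},
  finger_gap=0.0,
)

```text
clock: 21.1
eef_pos: [0.5706, 0.1969, 0.1398]
ee_rot: [0.75, 0.662, -0.0, 0.0]
wrist_force: [-0.5, -0.6, -2.1]
grip_width: 0.647
grip_force: 64.7
```

Run:
```python
from h import *
print(ctrl.read_state()["eef_pos"],ctrl.read_state()["ee_rot"])
```

```text
[0.5706403  0.19687994 0.13975181] [ 7.49656887e-01  6.61826586e-01 -3.43821271e-04  6.43425900e-05]
```

Next I'll go down about 0.108, to roughly 12 mm above the worktop, then look.

>>> pendant(
  plan={"tx": [0.001,0,0,0,0,0],"ty": [0,0,0,0,0,0],"tz": [0.03,0.04,0.025,0.008,0,0],"yaw": [0,0,0,0,0,0]},
  finger_gap=0.0,
)

```text
clock: 21.85
eef_pos: [0.5721, 0.1988, 0.0388]
ee_rot: [0.75, 0.662, 0.001, 0.001]
wrist_force: [-0.3, -0.1, -1.8]
grip_width: 0.647
grip_force: 64.7
```

Run:
```python
from h import *
s=capture("scene"); f=s["frame"][:,:,::-1]
cv2.imwrite("pics/s6.png",cv2.resize(f[145:245,215:335],None,fx=6,fy=6,interpolation=cv2.INTER_CUBIC))
```

```text
(no output)
```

View pics/s6.png

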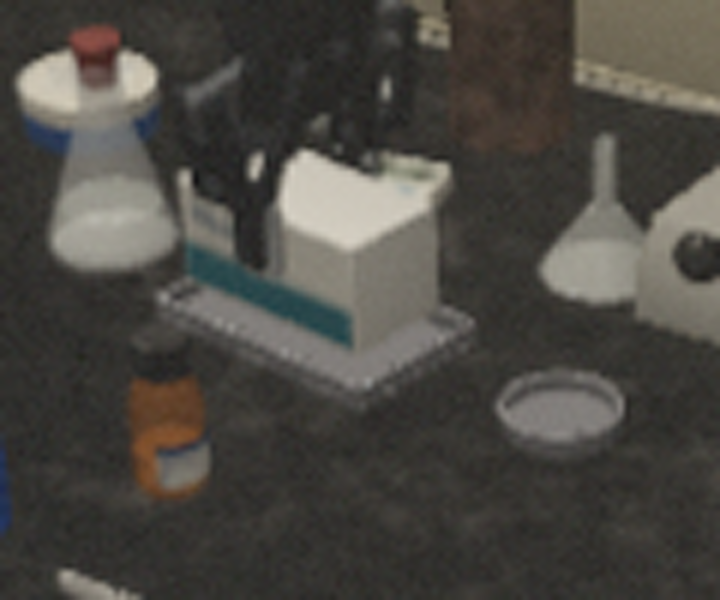

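The carton hovers over the long tray, aligned with it. Its near lower corner is at (355,347) and the near tray corner at about (362,385). I'll check this numerically.

Run:
```python
from h import *
s=capture("scene")
P=lambda x,y,z:ray(s,(215+x/6-.42,145+y/6-.42),z)
Q=lambda u,c,a:(R.from_euler("z",a).apply([*u,0])+[*c,0])[:2]
print("carton corner",P(355,347,.018),"expect",Q((-.028,-.055),(.5704,.1978),-.124))
print("tray corner",P(362,385,.013),"expect",Q((-.04,-.067),(.5704,.1978),-.124))
for u in [(-.04,-.067),(-.04,.067),(.04,-.067)]:
  q=proj(s,[*Q(u,(.5704,.1978),-.124),.013]); print((q-[215,145]+.42)*6)
```

```text
carton corner [0.54493231 0.15494551 0.018     ] expect [0.53581245 0.14668541]
tray corner [0.52613303 0.13759523 0.013     ] expect [0.5224204  0.13626174]
[359.5386628  389.42861027]
[151.51257584 294.72361079]
[477.21719424 321.17994456]
```

>>> pendant(
  plan={"tx": [-0.0005,0,0,0],"ty": [-0.001,0,0,0],"tz": [0.005,0.004,0.002,0],"yaw": [0,0,0,0]},
  finger_gap=0.0,
)

```text
clock: 22.45
eef_pos: [0.5698, 0.1984, 0.0253]
ee_rot: [0.75, 0.662, -0.0, -0.0]
wrist_force: [0.0, -0.7, -0.7]
grip_width: 0.651
grip_force: 64.7
```

>>> pendant(
  plan={"tx": [0,0,0,0],"ty": [0,0,0,0],"tz": [0.001,0.001,0,0],"yaw": [0,0,0,0]},
  finger_gap=0.0,
)

```text
clock: 22.95
eef_pos: [0.5702, 0.1985, 0.0239]
ee_rot: [0.75, 0.662, 0.0, 0.0]
wrist_force: [0.1, 0.8, -0.6]
grip_width: 0.647
grip_force: 64.7
```

Run:
```python
from h import *
s=capture("scene"); f=s["frame"][:,:,::-1]
cv2.imwrite("pics/s7.png",cv2.resize(f[165:225,225:315],None,fx=8,fy=8,interpolation=cv2.INTER_CUBIC))
```

```text
(no output)
```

View pics/s7.png

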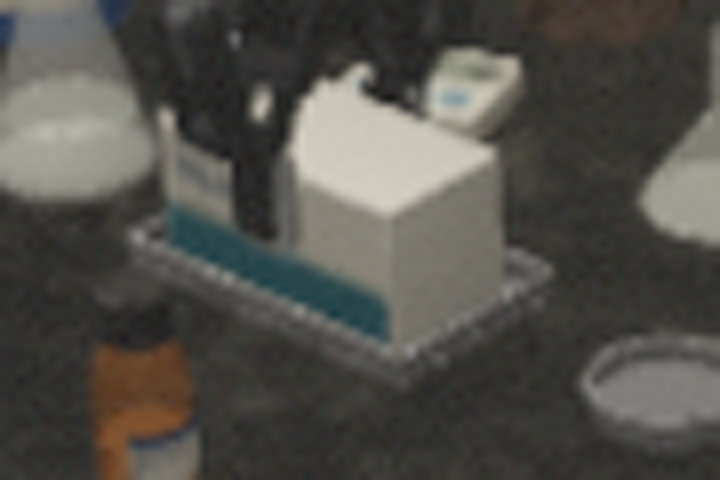

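The carton is inside the long tray with margin on the visible sides. I'll seat it and release.

>>> pendant(
  plan={"tx": [0,0,0],"ty": [0,0,0],"tz": [0.001,0.001,0],"yaw": [0,0,0]},
  finger_gap=0.0,
)

```text
clock: 23.38
eef_pos: [0.5702, 0.1985, 0.0239]
ee_rot: [0.75, 0.662, 0.0, 0.0]
wrist_force: [-5.4, -1.3, 8.7]
grip_width: 0.644
grip_force: 66.1
```

>>> pendant(
  plan={"tx": [0,0,0,0],"ty": [0,0,0,0],"tz": [0,0,0,0],"yaw": [0,0,0,0]},
  finger_gap=1.0,
)

```text
clock: 23.88
eef_pos: [0.57, 0.1984, 0.0215]
ee_rot: [0.75, 0.662, -0.0, -0.0]
wrist_force: [-0.5, 0.6, -0.1]
grip_width: 1.001
grip_force: 0.0
```

>>> pendant(
  plan={"tx": [0,0,0,0,0,0],"ty": [0,0,0,0,0,0],"tz": [-0.02,-0.04,-0.05,-0.04,0,0],"yaw": [0,0,0,0,-0.124,0]},
  finger_gap=1.0,
)

```text
clock: 24.62
eef_pos: [0.5704, 0.1986, 0.1739]
ee_rot: [0.707, 0.707, 0.001, 0.001]
wrist_force: [-0.1, -0.1, 0.6]
grip_width: 1.0
grip_force: 0.0
```

>>> pendant(
  plan={"tx": [0,-0.007,-0.01,-0.01,-0.0015,0,0,0,0,0],"ty": [-0.02,-0.035,-0.04,-0.03,-0.0144,0,0,0,0,0],"tz": [0,0,0,0,0,0.03,0.04,0.04,0.0255,0],"yaw": [0,0,0,0,0,0,0,0,0,0]},
  finger_gap=1.0,
)

```text
clock: 25.88
eef_pos: [0.4287, 0.1693, 0.0338]
ee_rot: [0.708, 0.706, -0.003, -0.001]
wrist_force: [0.1, -0.5, 0.6]
grip_width: 1.0
grip_force: 0.0
```

>>> pendant(
  plan={"tx": [0,0,0,0,0,0,0,0,0],"ty": [0,0,0,0,0,0,0,0,0],"tz": [0,0,0,0,0,0,0,0,0],"yaw": [0,0,0,0,0,0,0,0,0]},
  finger_gap=0.0,
)

```text
clock: 27.0
eef_pos: [0.4321, 0.1703, 0.0384]
ee_rot: [0.707, 0.707, 0.002, 0.001]
wrist_force: [0.9, -0.6, 5.1]
grip_width: 0.261
grip_force: 60.7
```

>>> pendant(
  plan={"tx": [0,0,0,0,0,0],"ty": [0,0,0,0,0,0],"tz": [-0.01,-0.03,-0.04,-0.02,0,0],"yaw": [0,0,0,0,0,0]},
  finger_gap=0.0,
)

```text
clock: 27.75
eef_pos: [0.43, 0.1697, 0.1346]
ee_rot: [0.707, 0.707, -0.001, -0.001]
wrist_force: [0.0, 0.2, -0.0]
grip_width: 0.267
grip_force: 59.6
```

>>> pendant(
  plan={"tx": [-0.02,-0.035,-0.035,-0.02,-0.0066,0,0,0,0,0],"ty": [0.02,0.035,0.04,0.025,0.01,0,0,0,0,0],"tz": [0,0,0,0,0,0.03,0.035,0.018,0.005,0],"yaw": [0,0,0,0,0,0,0,0,0,0]},
  finger_gap=0.0,
)

```text
clock: 29.0
eef_pos: [0.5609, 0.0536, 0.049]
ee_rot: [0.707, 0.707, 0.0, 0.0]
wrist_force: [0.6, 0.6, -0.5]
grip_width: 0.259
grip_force: 59.7
```

Run:
```python
from h import *
s=capture("scene"); f=s["frame"][:,:,::-1]
cv2.imwrite("pics/s8.png",cv2.resize(f[165:235,265:355],None,fx=8,fy=8,interpolation=cv2.INTER_CUBIC))
```

```text
(no output)
```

View pics/s8.png

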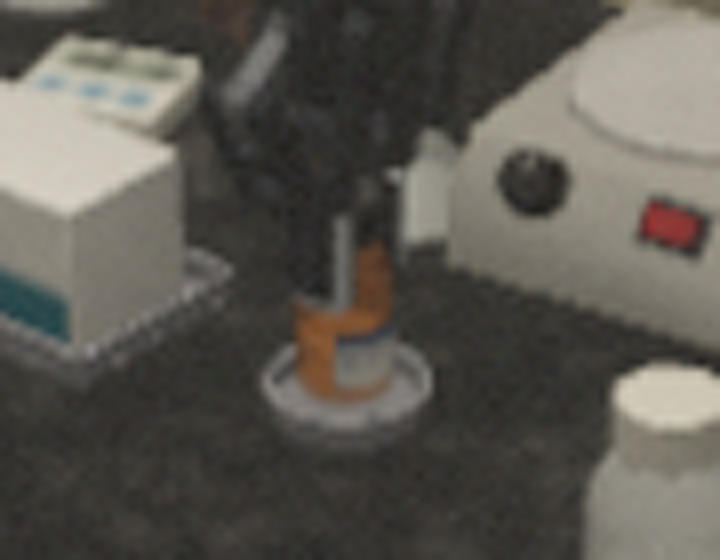

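The dropper bottle is centred over the small tray (base at about (345,385), tray at (347,390)). I'll lower it and release.

>>> pendant(
  plan={"tx": [0,0,0,0,0],"ty": [0,0,0,0,0],"tz": [0.004,0.002,0.001,0.0005,0],"yaw": [0,0,0,0,0]},
  finger_gap=0.0,
)

```text
clock: 29.68
eef_pos: [0.561, 0.0533, 0.0424]
ee_rot: [0.707, 0.707, 0.0, 0.0]
wrist_force: [-2.6, -0.5, 7.8]
grip_width: 0.266
grip_force: 61.2
```

>>> pendant(
  plan={"tx": [0,0,0,0,0],"ty": [0,0,0,0,0],"tz": [0,0,0,0,0],"yaw": [0,0,0,0,0]},
  finger_gap=1.0,
)

```text
clock: 30.3
eef_pos: [0.5606, 0.0533, 0.0407]
ee_rot: [0.707, 0.707, -0.0, -0.0]
wrist_force: [-0.1, 0.5, 0.5]
grip_width: 0.999
grip_force: 0.0
```

>>> pendant(
  plan={"tx": [0,0,0,0,0,0,0,0,0,0],"ty": [0,0,0,0,-0.05,-0.06,-0.06,-0.03,0,0],"tz": [-0.02,-0.04,-0.05,-0.05,0,0,0,0,0,0],"yaw": [0,0,0,0,0,0,0,0,0,0]},
  finger_gap=1.0,
)

```text
clock: 31.55
eef_pos: [0.3612, 0.0533, 0.2019]
ee_rot: [0.707, 0.707, 0.001, 0.001]
wrist_force: [0.1, -0.5, -0.8]
grip_width: 1.001
grip_force: 0.0
```

Run:
```python
from h import *
c=capture("top"); cv2.imwrite("pics/t9.png",cv2.resize(c["frame"][175:295,140:440,::-1],None,fx=2.6,fy=2.6,interpolation=cv2.INTER_CUBIC))
s=capture("scene"); a=s["frame"][140:300,180:440,::-1]
cv2.imwrite("pics/s9.png",cv2.resize(a,None,fx=3,fy=3,interpolation=cv2.INTER_CUBIC))
```

```text
(no output)
```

View pics/s9.png

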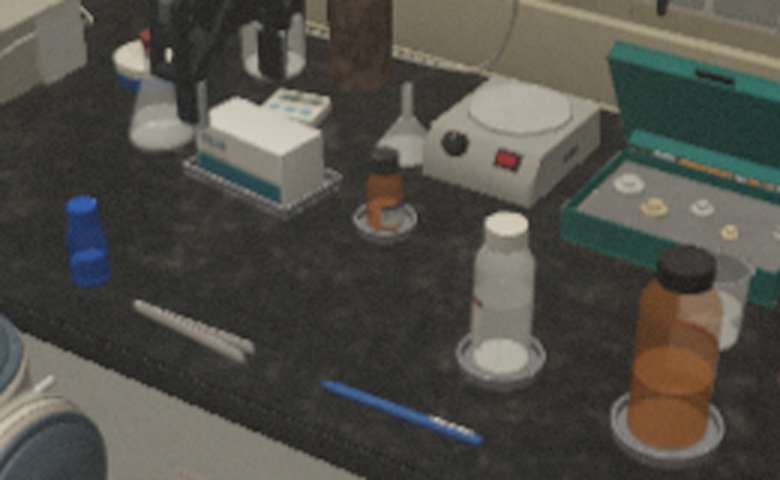

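View pics/t9.png

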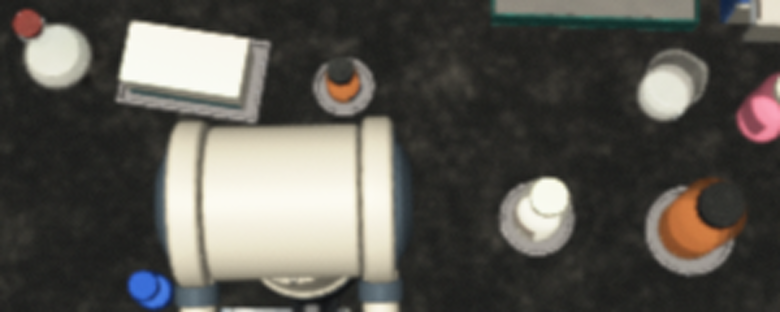

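All four objects stand upright in their own trays. Carton top is at (183,62), and the caps are at (341,71), (549,197) and (722,203) in crop t9. A final numeric check comes before hand-in.

Run:
```python
from h import *
c=capture("top"); hsv=cv2.cvtColor(c["frame"],cv2.COLOR_RGB2HSV)
n,l,s,_=cv2.connectedComponentsWithStats(cv2.inRange(hsv,(0,0,215),(179,40,255)))
k=cv2.findContours((l==l[199,210]).astype(np.uint8),0,1)[0][0]
P=np.array([ray(c,p[0],.06)[:2] for p in k],np.float32)*1000; print("carton",cv2.minAreaRect(P),"want 570,198,-.124")
for nm,x,y,z in [("dropper",341,71,.076),("white",549,197,.132),("amber",722,203,.154)]: print(nm,ray(c,(140+x/2.6-.3,175+y/2.6-.3),z).round(4))
```

```text
carton ((569.5331420898438, 198.62527465820312), (108.62708282470703, 55.36386489868164), 83.0382080078125) want 570,198,-.124
dropper [0.5588 0.0529 0.076 ]
white [ 0.4384 -0.1331  0.132 ]
amber [ 0.434  -0.2776  0.154 ]
```

All four positions are within 3 mm of their tray centres, so I'm handing in.

```bash
python3 -c "
from bench import ctrl
print(ctrl.hand_in())"
```

```text
the job is handed in; nothing more can be done
None
```

I handed the job in at about 32 s of the 112 s: the three bottles and the carton stand upright in their own trays, each within about 3 mm of centre by the camera; the flask and beaker were not touched, and the hand-in returned no verdict.

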